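# Sort the stripped pump's parts for washing

## Robot

A 6-joint arm with a two-finger parallel gripper is mounted at the origin on the work surface. World frame = base frame: x ahead of the robot, y to its left, z up, the work surface at z = 0. Lengths are in m, angles in rad, forces in N, time in s.
With the tool pointing down it reaches from about 0.3 to 0.85 m from the base axis. Payload 5.4 kg.
Tool frame: the origin (TCP) lies on the centre line of the jaws, within the pads' length; the fingertips stand 11 mm ahead of it and the grasp point (between the pads) lies 8 mm behind it; z points along the fingers, y is the line along which they close (so a half turn about z gives the same grasp; the last joint's range is limited). The gripper opens to 85 mm and grips with 20 to 120 N. Pads are 22 mm wide; open, the fingers measure 114 mm over their backs; the gripper's body (76 mm by 85 mm) begins 54 mm behind the grasp point. The pads swing forward as they close: fully open they stand 13 mm farther back than shut.
Start: joints at [1.044, 0.158, 1.597, -0, 1.386, -0.21], TCP at [0.179, 0.546, 0.242] pointing down, gripper open.
Joint ranges: [-2.91, 2.91], [-0.94, 2.29], [0.18, 2.7], [-1.29, 4.43], [0.17, 2.64], [-3, 3]. Speed limits (rad/s): [2.57, 2.57, 3.14, 3.14, 3.14, 3.14].

## Interface

Orientations are given as a unit quaternion [w, x, y, z].
In Python, from cell import manip, cams, ticket gives the robot as it stands.
- The arm moves only by the tool jog_arm, never from a script. Its argument "increments" is a list that holds one entry, the list of rows, each a list of 5 numbers: the closure, from 0 (fully open) to 1 (shut), then the shift along the tool's x, y, z in cm, then the turn about the tool's z in degrees. A call has 1 to 8 rows; each row is the pose to reach, as a shift and turn from the pose commanded when the call began, along the tool's axes at that moment; what a row does not reach only later rows make up. A row lasts 1/12 s, in which the tool goes at most 41.7 mm and 7.16 degrees, less where a joint would pass 70% of its speed; a pose out of reach is approached as far as the arm can. A call with a gripper value outside its range is refused whole. The fingers move at their own pace and stop on an object; the grip force is fixed at half the most. Time passes only in rows, so rows that repeat a pose let the fingers close. It gives the time, the measured TCP pose, the force, the opening and the grip force at its end, in the units of the state.
- manip.get_state(): the state, without advancing time (a new reading comes with each control period).
- cams.snapshot(name): name is "scene" or "top" or "wrist"; returns (picture, depth): 480x640x3 uint8, red, green, blue; 480x640 float32, m along the optical axis (not along the pixel's ray), 0 where there is no reading.
- cams.camera_params(name): a dict with "intrinsics" (3x3 intrinsics, pixels), "xyz" and "attitude" of the camera in the world. Camera axes: x right, y down, z forward; pixel columns grow to the right and rows downward; lengths in m; the calibration is good to about 2 mm. A picture is of the moment at which its call begins: read the wrist's pose just before it. camera_params takes no time and is no camera call; for the wrist camera it gives the pose at the moment of the call.
- ticket.hand_in(): hands the job in; it is judged then, once.
The state is a dict: "time_s": time; "joint_pos": joint angles; "qd": joint speeds; "joint_efforts": joint torques, N m; "tool_pos": TCP position; "orientation": TCP orientation; "wrist_force": force on the tool from outside, world axes, zero at the start; "moment": the same for the moment, N m; "grip_width": finger opening in m; "finger_force": force on a finger pad.
Only numpy, scipy, OpenCV 4.12 (cv2) and the standard library are available. Lean on these libraries where they do the work, as an engineer would, in place of code of your own. Each camera call takes 0.05 s, during which the arm holds its last target. There are 200 camera calls.

## Task

Sort the parts of the stripped pump for the wash: stand the two tower nuts in the round pan, stand the two conical reducers wide end down in the two-bay tray, one in each bay, and put the splined collar over the post of the stand so that it lies flat. Set every part down upright rather than dropping it, and leave the white jar and the two-lobed rotor where they are.

Things in the scene. Friction and masses are not known exactly. Their poses are not given: they have to be found in the camera images.
- nut_a: Stainless tower nut (one of two alike) standing on its hexagonal foot: foot 50 mm across corners (43 across flats) and 18 mm high, above it a round boss 28 mm in diameter up to 50 mm, dark hole in the top. Grip the boss. 0.13 to 0.24 kg. Loose. Origin: centre of the underside, z up.
- nut_b: Stainless tower nut (one of two alike) standing on its hexagonal foot: foot 50 mm across corners (43 across flats) and 18 mm high, above it a round boss 28 mm in diameter up to 50 mm, dark hole in the top. Grip the boss. 0.13 to 0.24 kg. Loose. Origin: centre of the underside, z up.
- reducer_a: Stainless conical pipe reducer (one of two alike) standing on its wide end: foot flange 62 mm in diameter, cone narrowing up to 40 mm height, then a straight round tube 36 mm in diameter up to 76 mm, dark mouth. Grip the tube. 0.16 to 0.29 kg. Loose. Origin: centre of the underside, z up.
- reducer_b: Stainless conical pipe reducer (one of two alike) standing on its wide end: foot flange 62 mm in diameter, cone narrowing up to 40 mm height, then a straight round tube 36 mm in diameter up to 76 mm, dark mouth. Grip the tube. 0.16 to 0.29 kg. Loose. Origin: centre of the underside, z up.
- collar: Stainless splined collar, a thick ring lying flat: outside diameter 62 mm, bore 40 mm with 10 small teeth (clear bore 36 mm inside the teeth), 30 mm high. Grip it across the outside. 0.18 to 0.33 kg. Loose. Origin: centre of the underside, z up.
- pan: Round steel pan for the tower nuts, fixed to the table: inside diameter of the floor about 150 mm, wall 3 mm, rim 168 mm in diameter and 32 mm above the table, floor 4 mm above the table. Room for both nuts side by side, for instance 35 mm either side of the centre. Origin: centre of the underside, on the table.
- rack: Grey rectangular tray for the reducers, fixed to the table: 120 mm along its x, 195 mm along its y, 30 mm high, walls 5 mm, floor 5 mm above the table; one middle wall (5 mm, along x, at y = 0) makes two bays, each 110 by 90 mm, centred at y = +47.5 mm and y = -47.5 mm. Origin: centre of the underside, on the table; z up. It may be turned by up to 0.35 rad.
- stand: Post stand for the collar, fixed to the table: grey disc 110 mm in diameter and 8 mm thick with one upright steel post in its centre, 16 mm in diameter, top 45 mm above the table. Origin: centre of the underside, on the table.
- jar: White closed jar, 68 mm in diameter, 70 mm high, loose, standing among the parts: to be left alone. Origin: centre of the underside.
- rotor: Stainless two-lobed pump rotor lying flat among the parts, 70 by 30 mm, 30 mm high, loose: to be left alone. Origin: centre of the underside; lobes along its x.

How it is judged:
At the end, for the whole second after the job is handed in: Upright and at rest: nuts on the pan floor within 60 mm of its centre; one reducer in each bay (35 mm along x, 20 to 75 mm off the middle wall in y); collar flat on the disc within 15 mm of the post; tilts under 0.12 rad (nuts 0.15). Jar, rotor within 30 mm of their starts (horizontal distance between each of nut_a, nut_b and pan below 0.06 m and z of each of nut_a, nut_b in the frame of pan below 0.012 m and angle between each of nut_a, nut_b's own z axis and vertical below 0.15 rad and x of reducer_a in the frame of rack between -0.035 and 0.035 m and z of each of reducer_a, reducer_b in the frame of rack below 0.012 m and angle between each of reducer_a, reducer_b, collar's own z axis and vertical below 0.12 rad and x of reducer_b in the frame of rack between -0.035 and 0.035 m and ((y of reducer_a in the frame of rack between 0.02 and 0.075 m and y of reducer_b in the frame of rack between -0.075 and -0.02 m) or (y of reducer_a in the frame of rack between -0.075 and -0.02 m and y of reducer_b in the frame of rack between 0.02 and 0.075 m)) and horizontal distance between collar and stand below 0.015 m and z of collar in the frame of stand below 0.013 m and linear speed of each of nut_a, nut_b, reducer_a, reducer_b, collar below 0.02 m/s and angular speed of each of nut_a, nut_b, reducer_a, reducer_b, collar below 0.2 rad/s and distance of each of jar, rotor from where it was at the start of the episode below 0.03 m and angle between each of jar, rotor's own z axis and vertical below 0.2 rad); the robot touches nothing.
It fails at once if a part is dropped or knocked flying: it moves faster than 0.7 m/s while no finger touches it (a free fall of 25 mm) ((linear speed of nut_a above 0.7 m/s and contact force between nut_a and the fingers below 0.05 N) or (linear speed of nut_b above 0.7 m/s and contact force between nut_b and the fingers below 0.05 N) or (linear speed of reducer_a above 0.7 m/s and contact force between reducer_a and the fingers below 0.05 N) or (linear speed of reducer_b above 0.7 m/s and contact force between reducer_b and the fingers below 0.05 N) or (linear speed of collar above 0.7 m/s and contact force between collar and the fingers below 0.05 N)).
It fails at once if the jar or the rotor is pushed more than 30 mm from its place or knocked over (distance of any of jar, rotor from where it was at the start of the episode above 0.03 m or angle between any of jar, rotor's own z axis and vertical above 0.5 rad).
It also fails if it takes over 123 s, if anything falls off the work surface, if the arm or the gripper's body presses on something with over 40 N, if the wrist force passes 120 N, or if a joint passes its speed limit or range.

## Working session

There is one attempt and no reset: what is moved stays moved. The work goes in short steps, Python scripts to look and compute and a tool call to move; the robot and the scene stay as the last step left them, time stands still between calls to the robot, and variables do not carry over. Pictures are saved under pics/ and viewed, at most 14 in all, crops included, and the job is handed in when it is done.

Besides the shell and the picture viewer there is one more tool, called after ">>>" by a JSON object that holds its "op" and its "data". jog_arm: Moves the arm, as the interface text tells. Its arguments: {"type":"object","properties":{"increments":{"type":"array"}},"required":["increments"]}

```bash
ls; mkdir -p pics; python3 - <<'E'
from cell import manip,cams,ticket
import cv2,numpy as np
s=manip.get_state();print(s)
for n in("scene","top"):
    im,d=cams.snapshot(n);p=cams.camera_params(n);print(n,p)
    cv2.imwrite(f"pics/{n}0.png",im[...,::-1]);np.savez(f"{n}0.npz",im=im,d=d,K=p["intrinsics"],t=p["xyz"],q=p["attitude"])
E
```

```text
pics
{'time_s': 0.0, 'joint_pos': array([ 1.04390085e+00,  1.59044641e-01,  1.59823996e+00,  1.96859548e-05,
        1.38616047e+00, -2.10101585e-01]), 'qd': array([-0.00121303, -0.00032036,  0.0001732 ,  0.00063257,  0.00026592,
        0.00018279]), 'joint_efforts': array([-3.89650006e-05, -3.95997190e+01, -3.31432736e+01, -1.35088694e-04,
        8.34104227e-03,  4.60770877e-05]), 'tool_pos': array([0.17884762, 0.54587923, 0.24131546]), 'orientation': array([-3.42659362e-04,  1.57737151e-01,  9.87480700e-01, -8.60547838e-04]), 'wrist_force': array([0.30829277, 0.35578794, 0.14065243]), 'moment': array([ 0.02961155,  0.02010887, -0.00293183]), 'finger_force': 0.0, 'grip_width': 0.08533379394742692}
scene {'intrinsics': array([[587.26198324,   0.        , 325.32939768],
       [  0.        , 587.26198324, 245.74003601],
       [  0.        ,   0.        ,   1.        ]]), 'xyz': array([1.11371047, 0.69873893, 0.90991561]), 'attitude': array([-0.1403291 ,  0.31644041,  0.85972648, -0.37555771])}
top {'intrinsics': array([[606.74314485,   0.        , 317.34351188],
       [  0.        , 606.74314485, 230.268474  ],
       [  0.        ,   0.        ,   1.        ]]), 'xyz': array([0.31622189, 0.00929812, 1.58896667]), 'attitude': array([-0.03799117,  0.71427327, -0.69689122,  0.05208646])}
```

View pics/top0.png

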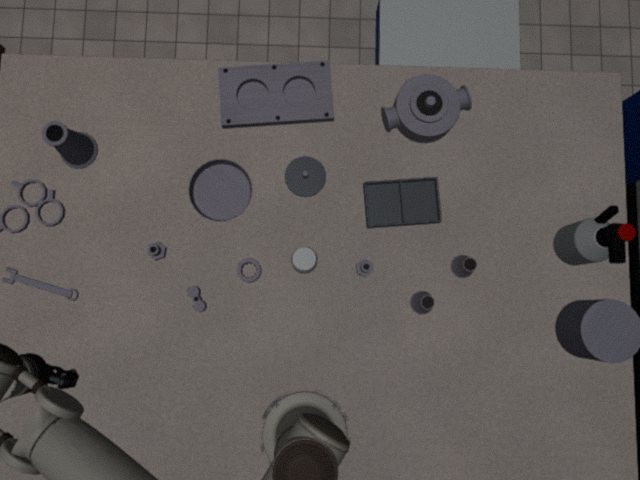

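View pics/scene0.png

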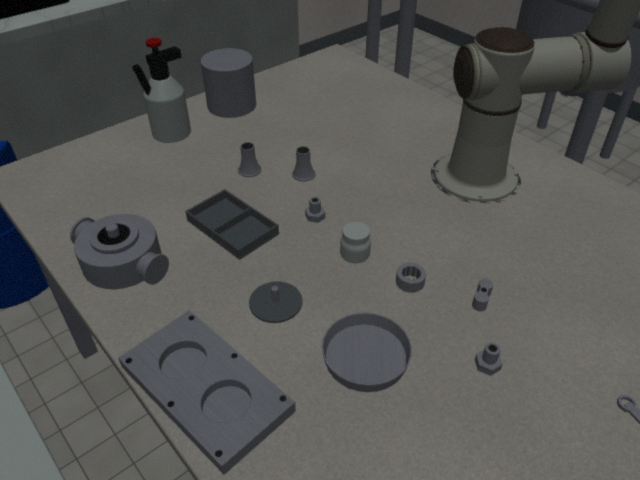

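The top view shows the pan at (221,190), stand (305,176), rack (402,202) and nuts (157,251) and (365,268). The reducers are at (464,265) and (424,302), the collar at (249,270), the jar at (304,260) and the rotor at (197,299). The scene view matches this layout.

```bash
cat > h.py <<'E'
import numpy as np,cv2
from scipy.spatial.transform import Rotation as R
def rot(q): return R.from_quat([q[1],q[2],q[3],q[0]]).as_matrix()
class V:
    def __init__(s,im,d,K,t,q): s.im,s.d,s.K,s.t,s.R=im,d,np.array(K),np.array(t),rot(q)
    def ray(s,u,v): return s.R@np.linalg.solve(s.K,np.array([u,v,1.]))
    def plane(s,u,v,z):
        r=s.ray(u,v); return s.t+r*(z-s.t[2])/r[2]
    def cloud(s):
        v,u=np.mgrid[:480,:640]; c=np.stack([(u-s.K[0,2])/s.K[0,0],(v-s.K[1,2])/s.K[1,1],np.ones(u.shape)],-1)*s.d[...,None]
        return c@s.R.T+s.t
    def pix(s,p):
        c=s.R.T@(np.array(p)-s.t); c=s.K@c; return c[:2]/c[2]
def load(f): 
    z=np.load(f); return V(z['im'],z['d'],z['K'],z['t'],z['q'])
def snap(n):
    from cell import cams
    p=cams.camera_params(n); im,d=cams.snapshot(n); return V(im,d,p["intrinsics"],p["xyz"],p["attitude"])
E
cat > m.py <<'E'
from h import *
T=load("top0.npz");S=load("scene0.npz")
things=dict(pan=(221,190,.032),stand=(305,176,.008),rack=(402,202,.03),nutL=(157,251,.05),rotor=(197,299,.03),collar=(249,270,.03),jar=(304,260,.07),nutR=(365,268,.05),redL=(464,265,.076),redN=(424,302,.076))
CT,CS=T.cloud(),S.cloud()
for n,(u,v,h) in things.items():
    p=T.plane(u,v,h); out=[n,p[:2].round(3)]
    r=.12 if n in('pan','stand','rack') else .05
    for C in (CT,CS):
        # top slice
        near=(np.hypot(C[...,0]-p[0],C[...,1]-p[1])<r)
        q=C[near&(C[...,2]>h-.006)&(C[...,2]<h+.008)]
        if len(q)<5: out.append((len(q),C[near][:,2].max().round(3)));continue
        (c,rad)=cv2.minEnclosingCircle(q[:,:2].astype(np.float32)); out.append((len(q),np.round(c,4),round(rad,4),q[:,2].mean().round(4)))
        if n in('rack','rotor'): out.append(cv2.minAreaRect(q[:,:2].astype(np.float32)))
    print(*out)
E
python3 m.py
```

```text
pan [0.615 0.234] (292, array([0.6164, 0.2361]), 0.084, np.float64(0.0312)) (762, array([0.6154, 0.236 ]), 0.0865, np.float64(0.0314))
stand [0.664 0.016] (2443, array([0.6636, 0.0161]), 0.1198, np.float64(0.006)) (3882, array([0.6637, 0.0162]), 0.12, np.float64(0.0057))
rack [ 0.597 -0.239] (516, array([ 0.5985, -0.2403]), 0.1127, np.float64(0.0293)) ((0.5983458161354065, -0.2404618114233017), (0.12105622887611389, 0.19549643993377686), 5.751030445098877) (832, array([ 0.5982, -0.2382]), 0.1135, np.float64(0.0291)) ((0.5979699492454529, -0.23913688957691193), (0.12484993785619736, 0.20103655755519867), 5.800736904144287)
nutL [0.45  0.386] (86, array([0.4543, 0.396 ]), 0.0142, np.float64(0.0501)) (175, array([0.4545, 0.3972]), 0.0158, np.float64(0.0508))
rotor [0.332 0.282] (244, array([0.3336, 0.284 ]), 0.0348, np.float64(0.0295)) ((0.33333876729011536, 0.2845713496208191), (0.06946577876806259, 0.02894347906112671), 24.873008728027344) (322, array([0.3337, 0.2859]), 0.0353, np.float64(0.0311)) ((0.33312085270881653, 0.2872650623321533), (0.07029053568840027, 0.028727108612656593), 25.587947845458984)
collar [0.409 0.153] (258, array([0.41  , 0.1549]), 0.0309, np.float64(0.0301)) (393, array([0.41  , 0.1561]), 0.0327, np.float64(0.0304))
jar [0.435 0.013] (424, array([0.439 , 0.0135]), 0.0302, np.float64(0.0696)) (435, array([0.4397, 0.016 ]), 0.0313, np.float64(0.071))
nutR [ 0.42  -0.143] (90, array([ 0.4238, -0.1456]), 0.0141, np.float64(0.0502)) (88, array([ 0.4228, -0.1427]), 0.0157, np.float64(0.0507))
redL [ 0.432 -0.389] (157, array([ 0.4346, -0.403 ]), 0.0188, np.float64(0.076)) (122, array([ 0.437 , -0.4015]), 0.0224, np.float64(0.0764))
redN [ 0.338 -0.288] (164, array([ 0.3377, -0.2962]), 0.0185, np.float64(0.0759)) (120, array([ 0.3349, -0.291 ]), 0.0251, np.float64(0.0767))
```

>>> {"op": "jog_arm", "data": {"increments": [[[0, -3, -0.6, 1, -2.3], [0, -6.5, -1.2, 2, -4.6], [0, -10.5, -2, 3, -7], [0, -14.5, -2.7, 4.5, -9.2], [0, -18.5, -3.4, 6, -11.5], [0, -22.5, -4.1, 7.5, -14], [0, -26.5, -4.9, 8.5, -16.2], [0, -30.8, -5.6, 9, -18.15]]]}}

```text
time_s: 0.77
tool_pos: [0.4478, 0.3988, 0.1508]
orientation: [-0.002, -0.001, 1.0, -0.001]
wrist_force: [-0.2, -0.4, -0.1]
grip_width: 0.0855
finger_force: 0.0
```

```bash
python3 - <<'E'
from h import *
T=load("top0.npz");S=load("scene0.npz")
for V_ in(T,S):
    C=V_.cloud();m=(np.hypot(C[...,0]-.663,C[...,1]-.016)<.1)&(C[...,2]>.003)
    q=C[m];t=q[q[:,2]>.035];d=q[q[:,2]<.015]
    print(t[:,:3].mean(0),len(t),cv2.minEnclosingCircle(d[np.hypot(d[:,0]-.6637,d[:,1]-.0162)<.075][:,:2].astype(np.float32)), np.median(d[:,2]))
E
```

```text
[0.66217449 0.01579641 0.04434924] 28 ((0.6637377738952637, 0.016704732552170753), 0.07461775839328766) 0.00666166254880296
[0.66440371 0.02007693 0.04352483] 60 ((0.6636697053909302, 0.016305183991789818), 0.074962317943573) 0.008195840286007006
```

>>> {"op": "jog_arm", "data": {"increments": [[[0, 0, 0, 0, 0], [0, 0, 0, 1, 0], [0, 0, 0, 3, 0], [0, 0, 0, 4, 0], [0, 0, 0, 4, 0], [0, 0, 0, 4, 0]]]}}

```text
time_s: 1.27
tool_pos: [0.4461, 0.401, 0.1123]
orientation: [-0.001, -0.001, 1.0, -0.001]
wrist_force: [-0.4, -0.6, -0.3]
grip_width: 0.0855
finger_force: 0.0
```

```bash
python3 - <<'E'
from h import *
from cell import manip
s=manip.get_state();print(s['tool_pos'],s['orientation'],s['wrist_force'])
w=snap("wrist");cv2.imwrite("pics/w1.png",w.im[...,::-1]);C=w.cloud();print(w.t,w.R)
m=(np.hypot(C[...,0]-.4544,C[...,1]-.3965)<.03)&(abs(C[...,2]-.05)<.007);print(m.sum())
if m.sum()>5: print(cv2.minEnclosingCircle(C[m][:,:2].astype(np.float32)),C[m].mean(0))
E
```

```text
[0.44610028 0.40095124 0.11234388] [-1.04907261e-03 -6.30123465e-04  9.99999094e-01 -5.60900272e-04] [-0.41478741 -0.60637727 -0.30208219]
[0.38062989 0.40008741 0.24416385] [[-0.00160367  0.9647592   0.26312947]
 [ 0.99999653  0.00209662 -0.00159263]
 [-0.00208818  0.263126   -0.96475922]]
2326
((0.45630747079849243, 0.3952489495277405), 0.01400494109839201) [0.45523011 0.39529709 0.04995571]
```

>>> {"op": "jog_arm", "data": {"increments": [[[0, -0.9, -0.5, 0, 0], [0, -0.9, -0.5, 2, 0], [0, -0.9, -0.5, 5, 0], [0, -0.9, -0.5, 7, 0], [0, -0.9, -0.5, 7.8, 0], [0.3, -0.9, -0.5, 7.8, 0], [0.6, -0.9, -0.5, 7.8, 0], [1, -0.9, -0.5, 7.8, 0]]]}}

```text
time_s: 1.98
tool_pos: [0.4582, 0.3965, 0.0374]
orientation: [0.002, -0.0, 1.0, 0.001]
wrist_force: [0.4, -0.4, 0.6]
grip_width: 0.0517
finger_force: 0.0
```

>>> {"op": "jog_arm", "data": {"increments": [[[1, 0, 0, 0, 0], [1, 0, 0, 0, 0], [1, 0, 0, 0, 0], [1, 0, 0, 0, 0], [1, 0, 0, 0, 0]]]}}

```text
time_s: 2.4
tool_pos: [0.458, 0.3964, 0.0373]
orientation: [0.002, -0.0, 1.0, 0.001]
wrist_force: [-0.5, -1.0, 6.7]
grip_width: 0.0262
finger_force: 59.4
```

>>> {"op": "jog_arm", "data": {"increments": [[[1, 0, 0, -1, 0], [1, 0, 0, -3, 0], [1, 0, 0, -5, 0], [1, 0, 0, -7, 0], [1, 0, 0, -8, 0], [1, 0, 0, -8, 0], [1, 0, 0, -8, 0]]]}}

```text
time_s: 2.98
tool_pos: [0.4565, 0.3957, 0.1152]
orientation: [0.0, -0.0, 1.0, 0.0]
wrist_force: [0.3, 0.5, -3.3]
grip_width: 0.0258
finger_force: 59.3
```

>>> {"op": "jog_arm", "data": {"increments": [[[1, -2, -1.6, 0, 0], [1, -4.5, -3.8, 0, 0], [1, -7, -6, 0, 0], [1, -10, -8.5, 0, 0], [1, -13, -11, 0, 0], [1, -16, -13.5, 0, 0], [1, -18.5, -15.5, 0, 0], [1, -19.3, -16, 0, 0]]]}}

```text
time_s: 3.65
tool_pos: [0.652, 0.2311, 0.1129]
orientation: [-0.001, 0.002, 1.0, -0.001]
wrist_force: [0.7, -0.9, -2.6]
grip_width: 0.026
finger_force: 59.5
```

>>> {"op": "jog_arm", "data": {"increments": [[[1, 0, 0, 0, 0], [1, 0, 0, 0, 0], [1, 0, 0, 0, 0]]]}}

```text
time_s: 3.9
tool_pos: [0.6478, 0.2367, 0.1137]
orientation: [-0.002, -0.001, 1.0, -0.0]
wrist_force: [-0.2, 0.3, -2.4]
grip_width: 0.0261
finger_force: 59.5
```

>>> {"op": "jog_arm", "data": {"increments": [[[1, 0, 0, 1.5, 0], [1, 0, 0, 3.5, 0], [1, 0, 0, 5.5, 0], [1, 0, 0, 6.5, 0], [1, 0, 0, 6.9, 0], [1, 0, 0, 7.1, 0], [1, 0, 0, 7.1, 0], [1, 0, 0, 7.1, 0]]]}}

```text
time_s: 4.57
tool_pos: [0.6505, 0.2361, 0.0456]
orientation: [0.001, -0.0, 1.0, 0.0]
wrist_force: [0.3, -0.5, -2.3]
grip_width: 0.0261
finger_force: 59.5
```

>>> {"op": "jog_arm", "data": {"increments": [[[1, 0, 0, 0.1, 0], [1, 0, 0, 0.2, 0], [1, 0, 0, 0.2, 0]]]}}

```text
time_s: 4.82
tool_pos: [0.6499, 0.2357, 0.0427]
orientation: [0.0, 0.0, 1.0, 0.0]
wrist_force: [1.1, 0.5, -3.1]
grip_width: 0.0258
finger_force: 59.5
```

>>> {"op": "jog_arm", "data": {"increments": [[[1, 0, 0, 0.1, 0], [1, 0, 0, 0.1, 0], [1, 0, 0, 0.2, 0], [1, 0, 0, 0.2, 0]]]}}

```text
time_s: 5.15
tool_pos: [0.6498, 0.2357, 0.0414]
orientation: [0.0, -0.0, 1.0, -0.0]
wrist_force: [-3.7, -0.1, 4.5]
grip_width: 0.0259
finger_force: 60.3
```

>>> {"op": "jog_arm", "data": {"increments": [[[0.6, 0, 0, 0, 0], [0.5, 0, 0, 0, 0], [0.42, 0, 0, 0, 0], [0.42, 0, 0, 0, 0], [0.42, 0, 0, 0, 0]]]}}

```text
time_s: 5.57
tool_pos: [0.6497, 0.2357, 0.0402]
orientation: [0.0, 0.0, 1.0, 0.0]
wrist_force: [-0.5, 0.1, 0.3]
grip_width: 0.0495
finger_force: 0.0
```

>>> {"op": "jog_arm", "data": {"increments": [[[0.42, 0, 0, -1, 0], [0.42, 0, 0, -3, 0], [0.42, 0, 0, -6, 0], [0.42, 0, 0, -9, 0], [0.42, 0, 0, -10, 0]]]}}

```text
time_s: 5.98
tool_pos: [0.6526, 0.2363, 0.147]
orientation: [0.005, -0.0, 1.0, 0.001]
wrist_force: [1.3, 0.6, 1.6]
grip_width: 0.0495
finger_force: 0.0
```

>>> {"op": "jog_arm", "data": {"increments": [[[0, 2, -0.7, 0, 0], [0, 5, -1.7, 0, 0], [0, 8.5, -3, 0, 0], [0, 12, -4.1, 0, 0], [0, 15.5, -5.3, 0, 0], [0, 19, -6.5, 0, 0], [0, 22, -7.5, 0, 0], [0, 24, -8.1, 0, 0]]]}}

```text
time_s: 6.65
tool_pos: [0.4066, 0.1541, 0.1396]
orientation: [-0.001, -0.0, 1.0, -0.0]
wrist_force: [-0.5, -0.5, 1.2]
grip_width: 0.0851
finger_force: 0.0
```

>>> {"op": "jog_arm", "data": {"increments": [[[0, 0, 0, 1, 0], [0, 0, 0, 2, 0], [0, 0, 0, 2, 0], [0, 0, 0, 2, 0], [0, 0, 0, 2, 0]]]}}

```text
time_s: 7.07
tool_pos: [0.4105, 0.1549, 0.1203]
orientation: [-0.0, -0.0, 1.0, 0.0]
wrist_force: [0.3, -0.2, 0.1]
grip_width: 0.0852
finger_force: 0.0
```

```bash
cat > look.py <<'E'
import sys
from h import *
from cell import manip
# look.py x y height radius : wrist measurement of a part's top, and tool shift needed
x,y,h,r=map(float,sys.argv[1:5])
s=manip.get_state();w=snap("wrist");C=w.cloud()
m=(np.hypot(C[...,0]-x,C[...,1]-y)<r+.015)&(abs(C[...,2]-h)<.006)
c,rad=cv2.minEnclosingCircle(C[m][:,:2].astype(np.float32))
p=s['tool_pos'];print(p.round(4),m.sum(),np.round(c,4),round(rad,4),C[m].mean(0).round(4))
print("tool shift cm",round((p[0]-c[0])*100,2),round((c[1]-p[1])*100,2),"z now",p[2].round(4))
E
python3 look.py .4102 .1552 .03 .031
```

```text
[0.4105 0.1549 0.1203] 5779 [0.412  0.1538] 0.0311 [0.4107 0.1538 0.0297]
tool shift cm -0.15 -0.11 z now 0.1203
```

>>> {"op": "jog_arm", "data": {"increments": [[[0, -0.1, -0.1, 2, 0], [0, -0.1, -0.1, 4.5, 0], [0, -0.1, -0.1, 7, 0], [0, -0.1, -0.1, 9, 0], [0, -0.1, -0.1, 10, 0], [0, -0.1, -0.1, 10.4, 0], [0, -0.1, -0.1, 10.4, 0], [0.1, -0.1, -0.1, 10.4, 0]]]}}

```text
time_s: 7.78
tool_pos: [0.4118, 0.1539, 0.0172]
orientation: [0.001, -0.0, 1.0, 0.0]
wrist_force: [0.4, -0.3, 0.3]
grip_width: 0.0772
finger_force: 0.0
```

>>> {"op": "jog_arm", "data": {"increments": [[[0.3, 0, 0, 0, 0], [0.5, 0, 0, 0, 0], [1, 0, 0, 0, 0], [1, 0, 0, 0, 0], [1, 0, 0, 0, 0], [1, 0, 0, 0, 0]]]}}

```text
time_s: 8.28
tool_pos: [0.4122, 0.154, 0.0183]
orientation: [0.001, -0.0, 1.0, 0.0]
wrist_force: [-2.7, -0.1, 8.9]
grip_width: 0.0598
finger_force: 63.6
```

>>> {"op": "jog_arm", "data": {"increments": [[[1, 0, 0, -1, 0], [1, 0, 0, -3, 0], [1, 0, 0, -5, 0], [1, 0, 0, -7, 0], [1, 0, 0, -9, 0], [1, 0, 0, -9, 0], [1, 0, 0, -9, 0]]]}}

```text
time_s: 8.87
tool_pos: [0.4117, 0.1538, 0.1076]
orientation: [0.002, -0.0, 1.0, 0.0]
wrist_force: [0.1, -0.2, -2.2]
grip_width: 0.0598
finger_force: 65.9
```

>>> {"op": "jog_arm", "data": {"increments": [[[1, -2, -1.1, 0, 0], [1, -5, -2.7, 0, 0], [1, -8.5, -4.7, 0, 0], [1, -12, -6.6, 0, 0], [1, -16, -8.8, 0, 0], [1, -19.5, -10.7, 0, 0], [1, -23, -12.6, 0, 0], [1, -25, -13.7, 0, 0]]]}}

```text
time_s: 9.53
tool_pos: [0.6627, 0.014, 0.104]
orientation: [-0.0, 0.001, 1.0, -0.0]
wrist_force: [0.7, 0.2, -1.1]
grip_width: 0.0598
finger_force: 65.9
```

>>> {"op": "jog_arm", "data": {"increments": [[[1, 0, 0, 0, 0], [1, 0, 0, 0, 0], [1, 0, 0, 0, 0], [1, 0, 0, 0, 0]]]}}

```text
time_s: 9.87
tool_pos: [0.6589, 0.0177, 0.1049]
orientation: [-0.001, -0.0, 1.0, 0.0]
wrist_force: [0.4, 0.6, -2.3]
grip_width: 0.0597
finger_force: 65.9
```

```bash
python3 - <<'E'
from h import *
from cell import manip
print(manip.get_state()['tool_pos'])
w=snap("wrist");cv2.imwrite("pics/w2.png",w.im[...,::-1]);C=w.cloud()
m=(np.hypot(C[...,0]-.663,C[...,1]-.0165)<.02)&(abs(C[...,2]-.045)<.004);print(m.sum(),C[m].mean(0))
m=(np.hypot(C[...,0]-.663,C[...,1]-.0165)<.062)&(abs(C[...,2]-.008)<.003)
print(m.sum(),cv2.minEnclosingCircle(C[m][:,:2].astype(np.float32)))
m=(np.hypot(C[...,0]-.663,C[...,1]-.0165)<.045)&(C[...,2]>.07)&(C[...,2]<.15)
print(m.sum(),C[m].mean(0),np.percentile(C[m],[2,98],0))
E
```

```text
[0.65894665 0.017662   0.10492637]
274 [0.66880913 0.01424782 0.04493288]
16640 ((0.6659252643585205, 0.014910813421010971), 0.054982516914606094)
31873 [0.65599485 0.01661168 0.11701888] [[ 0.62850184 -0.02330705  0.09115946]
 [ 0.68469399  0.05635699  0.14790388]]
```

View pics/w2.png

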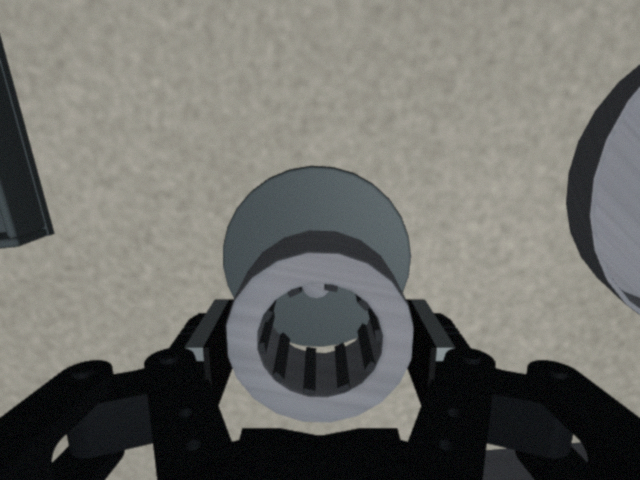

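The picture shows the collar held level at (320,335), with the post top visible through its bore at (315,285). The disc centre is about 6 mm farther ahead.

>>> {"op": "jog_arm", "data": {"increments": [[[1, -0.6, -0.2, 0, 0], [1, -0.6, -0.2, 0.5, 0], [1, -0.6, -0.2, 2, 0], [1, -0.6, -0.2, 4, 0], [1, -0.6, -0.2, 5.5, 0], [1, -0.6, -0.2, 6.8, 0], [1, -0.6, -0.2, 7.3, 0], [1, -0.6, -0.2, 7.4, 0]]]}}

```text
time_s: 10.58
tool_pos: [0.6652, 0.015, 0.03]
orientation: [-0.002, 0.0, 1.0, 0.0]
wrist_force: [-0.4, 0.6, -2.1]
grip_width: 0.0597
finger_force: 65.9
```

>>> {"op": "jog_arm", "data": {"increments": [[[1, 0, 0, 0.1, 0], [1, 0, 0, 0.2, 0], [1, 0, 0, 0.3, 0], [1, 0, 0, 0.3, 0]]]}}

```text
time_s: 10.92
tool_pos: [0.6672, 0.0146, 0.0301]
orientation: [0.001, -0.0, 1.0, -0.0]
wrist_force: [-0.4, -1.0, -1.4]
grip_width: 0.0596
finger_force: 65.9
```

>>> {"op": "jog_arm", "data": {"increments": [[[1, 0, 0, 0.1, 0], [1, 0, 0, 0.2, 0], [1, 0, 0, 0.2, 0], [1, 0, 0, 0.2, 0]]]}}

```text
time_s: 11.25
tool_pos: [0.6666, 0.0147, 0.0273]
orientation: [-0.0, 0.0, 1.0, -0.0]
wrist_force: [-0.3, -0.4, -1.8]
grip_width: 0.0599
finger_force: 65.9
```

>>> {"op": "jog_arm", "data": {"increments": [[[1, 0, 0, 0.1, 0], [1, 0, 0, 0.2, 0], [1, 0, 0, 0.2, 0], [1, 0, 0, 0.2, 0]]]}}

```text
time_s: 11.58
tool_pos: [0.6668, 0.0147, 0.0264]
orientation: [-0.0, -0.0, 1.0, -0.0]
wrist_force: [-3.4, -0.3, 4.9]
grip_width: 0.0602
finger_force: 66.5
```

Contact. Release and rise, then on to the right-hand nut at (0.4235, -0.144).

>>> {"op": "jog_arm", "data": {"increments": [[[0.2, 0, 0, 0, 0], [0.1, 0, 0, 0, 0], [0, 0, 0, 0, 0], [0, 0, 0, 0, 0], [0, 0, 0, 0, 0]]]}}

```text
time_s: 12.0
tool_pos: [0.6667, 0.0147, 0.0252]
orientation: [0.0, 0.0, 1.0, -0.0]
wrist_force: [-0.3, -0.6, -0.1]
grip_width: 0.0855
finger_force: 0.0
```

>>> {"op": "jog_arm", "data": {"increments": [[[0, 0, 0, -1, 0], [0, 0, 0, -4, 0], [0, 0, 0, -8, 0], [0, 0, 0, -10, 0], [0, 0, 0, -10, 0]]]}}

```text
time_s: 12.42
tool_pos: [0.671, 0.0141, 0.1335]
orientation: [0.006, -0.0, 1.0, -0.001]
wrist_force: [0.2, 0.3, 0.8]
grip_width: 0.0854
finger_force: 0.0
```

>>> {"op": "jog_arm", "data": {"increments": [[[0, 2, -1.3, 0, 0], [0, 5, -3.2, 0, 0], [0, 8.3, -5.4, 0, 0], [0, 11.6, -7.6, 0, 0], [0, 15, -9.8, 0, 0], [0, 18.5, -12, 0, 0], [0, 22, -14.3, 0, 0], [0, 24.3, -15.8, 0, 0]]]}}

```text
time_s: 13.08
tool_pos: [0.4208, -0.144, 0.1249]
orientation: [-0.001, 0.0, 1.0, -0.0]
wrist_force: [1.2, -0.4, 0.8]
grip_width: 0.0851
finger_force: 0.0
```

>>> {"op": "jog_arm", "data": {"increments": [[[0, 0, 0, 1, 0], [0, 0, 0, 1, 0], [0, 0, 0, 1, 0], [0, 0, 0, 1, 0]]]}}

```text
time_s: 13.42
tool_pos: [0.4244, -0.1429, 0.1155]
orientation: [0.0, -0.0, 1.0, 0.0]
wrist_force: [-0.4, 0.3, -0.0]
grip_width: 0.0856
finger_force: 0.0
```

```bash
python3 look.py .4235 -.1445 .05 .014
```

```text
[ 0.4244 -0.1429  0.1155] 2289 [ 0.4259 -0.1464] 0.014 [ 0.4249 -0.1464  0.0501]
tool shift cm -0.15 -0.36 z now 0.1155
```

Shift (-0.1, -0.3); down 7.9 to z ≈ 0.0365 as for the first nut.

>>> {"op": "jog_arm", "data": {"increments": [[[0, -0.1, -0.3, 1, 0], [0, -0.1, -0.3, 3, 0], [0, -0.1, -0.3, 5.5, 0], [0, -0.1, -0.3, 7.3, 0], [0, -0.1, -0.3, 7.9, 0], [0.2, -0.1, -0.3, 7.9, 0], [0.4, -0.1, -0.3, 7.9, 0], [0.6, -0.1, -0.3, 7.9, 0]]]}}

```text
time_s: 14.13
tool_pos: [0.4257, -0.1469, 0.0374]
orientation: [0.001, -0.0, 1.0, -0.001]
wrist_force: [0.6, 0.2, -0.0]
grip_width: 0.0515
finger_force: 0.0
```

>>> {"op": "jog_arm", "data": {"increments": [[[1, 0, 0, 0, 0], [1, 0, 0, 0, 0], [1, 0, 0, 0, 0], [1, 0, 0, 0, 0], [1, 0, 0, 0, 0]]]}}

```text
time_s: 14.55
tool_pos: [0.4258, -0.1469, 0.0377]
orientation: [0.001, 0.0, 1.0, -0.001]
wrist_force: [-0.4, 0.5, 7.2]
grip_width: 0.0261
finger_force: 59.1
```

>>> {"op": "jog_arm", "data": {"increments": [[[1, 0, 0, -1, 0], [1, 0, 0, -3, 0], [1, 0, 0, -5, 0], [1, 0, 0, -7, 0], [1, 0, 0, -9, 0], [1, 0, 0, -10, 0], [1, 0, 0, -10, 0]]]}}

```text
time_s: 15.13
tool_pos: [0.426, -0.1472, 0.1389]
orientation: [0.002, -0.0, 1.0, -0.002]
wrist_force: [-0.5, -0.3, -1.8]
grip_width: 0.0262
finger_force: 59.2
```

>>> {"op": "jog_arm", "data": {"increments": [[[1, -1, 2, 0, 0], [1, -2, 5, 0, 0], [1, -3.5, 8, 0, 0], [1, -5, 11, 0, 0], [1, -6.5, 14.5, 0, 0], [1, -8, 18, 0, 0], [1, -9, 21, 0, 0], [1, -10, 24, 0, 0]]]}}

```text
time_s: 15.8
tool_pos: [0.5239, 0.0956, 0.1345]
orientation: [-0.001, -0.0, 1.0, 0.0]
wrist_force: [1.5, -0.2, -2.1]
grip_width: 0.0262
finger_force: 59.5
```

>>> {"op": "jog_arm", "data": {"increments": [[[1, -1, 3, 0, 0], [1, -2, 6, 0, 0], [1, -3.2, 9, 0, 0], [1, -4.2, 12, 0, 0], [1, -5.2, 14, 0, 0], [1, -5.2, 14, 0, 0], [1, -5.2, 14, 0, 0], [1, -5.2, 14, 0, 0]]]}}

```text
time_s: 16.47
tool_pos: [0.5756, 0.233, 0.1347]
orientation: [-0.001, 0.0, 1.0, -0.001]
wrist_force: [-0.3, -0.3, -1.9]
grip_width: 0.0261
finger_force: 59.6
```

```bash
python3 - <<'E'
from h import *
from cell import manip
print(manip.get_state()['tool_pos'])
w=snap("wrist");cv2.imwrite("pics/w3.png",w.im[...,::-1]);C=w.cloud()
m=(np.hypot(C[...,0]-.65,C[...,1]-.2357)<.03)&(abs(C[...,2]-.054)<.006);print(m.sum(),cv2.minEnclosingCircle(C[m][:,:2].astype(np.float32)),C[m].mean(0))
E
```

```text
[0.57556334 0.23297359 0.13467406]
687 ((0.6501148343086243, 0.2350991666316986), 0.013684800826013088) [0.6540525  0.23547565 0.05438019]
```

View pics/w3.png

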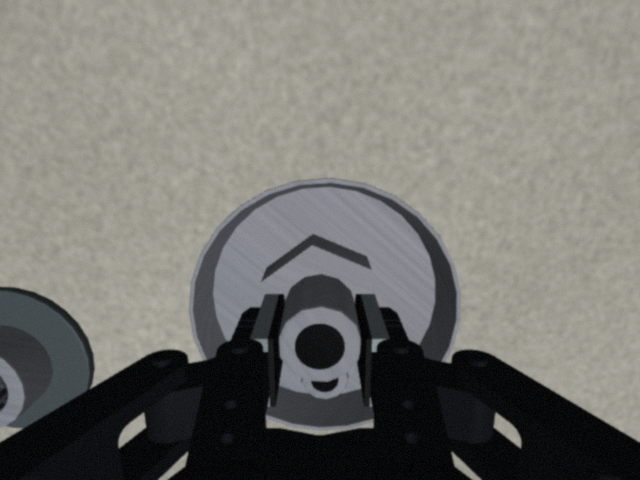

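The second nut is held upright at (320,345). The first nut stands in the pan behind it at (325,380), and the collar is on its stand at lower left.

>>> {"op": "jog_arm", "data": {"increments": [[[1, -0.5, 0.2, 1, 0], [1, -0.5, 0.2, 3, 0], [1, -0.5, 0.2, 5, 0], [1, -0.5, 0.2, 7, 0], [1, -0.5, 0.2, 8.3, 0], [1, -0.5, 0.2, 8.8, 0], [1, -0.5, 0.2, 9, 0], [1, -0.5, 0.2, 9, 0]]]}}

```text
time_s: 17.18
tool_pos: [0.5819, 0.2355, 0.0464]
orientation: [0.0, 0.0, 1.0, 0.0]
wrist_force: [0.3, -0.1, -1.5]
grip_width: 0.0259
finger_force: 59.6
```

>>> {"op": "jog_arm", "data": {"increments": [[[1, 0, 0, 0, 0], [1, 0, 0, 0.1, 0], [1, 0, 0, 0.2, 0], [1, 0, 0, 0.2, 0], [1, 0, 0, 0.2, 0]]]}}

```text
time_s: 17.6
tool_pos: [0.5818, 0.2358, 0.0446]
orientation: [0.0, -0.0, 1.0, 0.0]
wrist_force: [0.8, -0.3, -2.2]
grip_width: 0.0258
finger_force: 59.6
```

>>> {"op": "jog_arm", "data": {"increments": [[[1, 0, 0, 0.1, 0], [1, 0, 0, 0.2, 0], [1, 0, 0, 0.3, 0], [1, 0, 0, 0.3, 0], [1, 0, 0, 0.3, 0]]]}}

```text
time_s: 18.02
tool_pos: [0.5817, 0.2358, 0.0418]
orientation: [-0.0, -0.0, 1.0, -0.0]
wrist_force: [-2.4, -0.4, 3.7]
grip_width: 0.0263
finger_force: 60.2
```

>>> {"op": "jog_arm", "data": {"increments": [[[0.6, 0, 0, 0, 0], [0.5, 0, 0, 0, 0], [0.42, 0, 0, 0, 0], [0.42, 0, 0, 0, 0], [0.42, 0, 0, 0, 0]]]}}

```text
time_s: 18.43
tool_pos: [0.5817, 0.2357, 0.0413]
orientation: [0.0, 0.0, 1.0, 0.0]
wrist_force: [0.1, 0.1, -0.7]
grip_width: 0.0498
finger_force: 0.0
```

>>> {"op": "jog_arm", "data": {"increments": [[[0.42, 0, 0, -1, 0], [0.42, 0, 0, -4, 0], [0.42, 0, 0, -8, 0], [0.42, 0, 0, -12, 0], [0.42, 0, 0, -12, 0]]]}}

```text
time_s: 18.85
tool_pos: [0.5872, 0.237, 0.1724]
orientation: [0.008, -0.0, 1.0, 0.002]
wrist_force: [1.2, 0.8, 1.1]
grip_width: 0.0496
finger_force: 0.0
```

>>> {"op": "jog_arm", "data": {"increments": [[[0, 1, -3, 0, 0], [0, 2, -7, 0, 0], [0, 3, -11, 0, 0], [0, 4, -15, 0, 0], [0, 5, -19, 0, 0], [0, 6, -23, 0, 0], [0, 7, -27, 0, 0], [0, 8, -31, 0, 0]]]}}

```text
time_s: 19.52
tool_pos: [0.5011, -0.0761, 0.1622]
orientation: [0.001, -0.0, 1.0, -0.0]
wrist_force: [1.4, -0.3, 0.3]
grip_width: 0.0851
finger_force: 0.0
```

>>> {"op": "jog_arm", "data": {"increments": [[[0, 1, -4, 0, 0], [0, 2, -8, 0, 0], [0, 3, -12, 0, 0], [0, 4, -16, 0, 0], [0, 5, -20, 0, 0], [0, 6, -24, 0, 0], [0, 6.6, -28, 0, 0], [0, 6.6, -31, 0, 0]]]}}

```text
time_s: 20.18
tool_pos: [0.4342, -0.3877, 0.1622]
orientation: [0.0, 0.001, 1.0, -0.001]
wrist_force: [0.4, -0.3, 0.2]
grip_width: 0.0853
finger_force: 0.0
```

>>> {"op": "jog_arm", "data": {"increments": [[[0, 0, -0.5, 0, 0], [0, 0, -1, 0, 0], [0, 0, -1, 0, 0], [0, 0, -1, 0, 0]]]}}

```text
time_s: 20.52
tool_pos: [0.4359, -0.3931, 0.1613]
orientation: [-0.0, -0.0, 1.0, 0.0]
wrist_force: [-0.1, 0.4, 0.4]
grip_width: 0.0852
finger_force: 0.0
```

```bash
python3 look.py .4355 -.402 .076 .018
```

```text
[ 0.4359 -0.3931  0.1613] 3320 [ 0.4368 -0.4049] 0.0183 [ 0.436  -0.4046  0.0765]
tool shift cm -0.08 -1.17 z now 0.1613
```

>>> {"op": "jog_arm", "data": {"increments": [[[0, -0.1, -0.6, 0, 0], [0, -0.1, -1.2, 1, 0], [0, -0.1, -1.2, 2.5, 0], [0, -0.1, -1.2, 5, 0], [0, -0.1, -1.2, 7.5, 0], [0, -0.1, -1.2, 9.5, 0], [0, -0.1, -1.2, 10.6, 0], [0, -0.1, -1.2, 10.8, 0]]]}}

```text
time_s: 21.23
tool_pos: [0.4354, -0.4045, 0.0501]
orientation: [-0.002, -0.0, 1.0, 0.002]
wrist_force: [-0.3, -0.2, 0.2]
grip_width: 0.0854
finger_force: 0.0
```

>>> {"op": "jog_arm", "data": {"increments": [[[0.2, 0, 0, 0, 0], [0.4, 0, 0, 0, 0], [0.5, 0, 0, 0, 0], [1, 0, 0, 0, 0], [1, 0, 0, 0, 0], [1, 0, 0, 0, 0], [1, 0, 0, 0, 0]]]}}

```text
time_s: 21.82
tool_pos: [0.4375, -0.4071, 0.055]
orientation: [0.001, -0.0, 1.0, -0.001]
wrist_force: [-0.1, 1.1, 6.1]
grip_width: 0.0349
finger_force: 60.0
```

>>> {"op": "jog_arm", "data": {"increments": [[[1, 0, 0, -1, 0], [1, 0, 0, -3, 0], [1, 0, 0, -5, 0], [1, 0, 0, -7, 0], [1, 0, 0, -9, 0], [1, 0, 0, -10, 0], [1, 0, 0, -10, 0]]]}}

```text
time_s: 22.4
tool_pos: [0.4376, -0.4078, 0.1565]
orientation: [0.002, -0.0, 1.0, -0.002]
wrist_force: [-0.6, -0.4, -2.0]
grip_width: 0.0345
finger_force: 60.0
```

>>> {"op": "jog_arm", "data": {"increments": [[[1, -2, 1.5, 0, 0], [1, -4.5, 3.3, 0, 0], [1, -7, 5.1, 0, 0], [1, -10, 7.3, 0, 0], [1, -13, 9.5, 0, 0], [1, -15.5, 11.3, 0, 0], [1, -16.5, 12.1, 0, 0], [1, -16.5, 12.1, 0, 0]]]}}

```text
time_s: 23.07
tool_pos: [0.6029, -0.2825, 0.1514]
orientation: [-0.001, -0.002, 1.0, 0.001]
wrist_force: [-0.8, -0.7, -2.6]
grip_width: 0.0348
finger_force: 60.1
```

>>> {"op": "jog_arm", "data": {"increments": [[[1, 0, 0, 0, 0], [1, 0, 0, 0, 0], [1, 0, 0, 0, 0]]]}}

```text
time_s: 23.32
tool_pos: [0.6004, -0.2863, 0.1527]
orientation: [-0.001, 0.001, 1.0, 0.0]
wrist_force: [0.8, -0.3, -2.4]
grip_width: 0.0343
finger_force: 60.1
```

```bash
python3 - <<'E'
from h import *
from cell import manip
print(manip.get_state()['tool_pos'])
w=snap("wrist");cv2.imwrite("pics/w4.png",w.im[...,::-1]);C=w.cloud()
m=(np.hypot(C[...,0]-.5983,C[...,1]+.24)<.13)&(abs(C[...,2]-.030)<.004);print(m.sum(),cv2.minAreaRect(C[m][:,:2].astype(np.float32)))
E
```

```text
[ 0.60041131 -0.28627479  0.1527352 ]
7565 ((0.6006945967674255, -0.24210116267204285), (0.11991540342569351, 0.19522824883460999), 5.666236400604248)
```

View pics/w4.png

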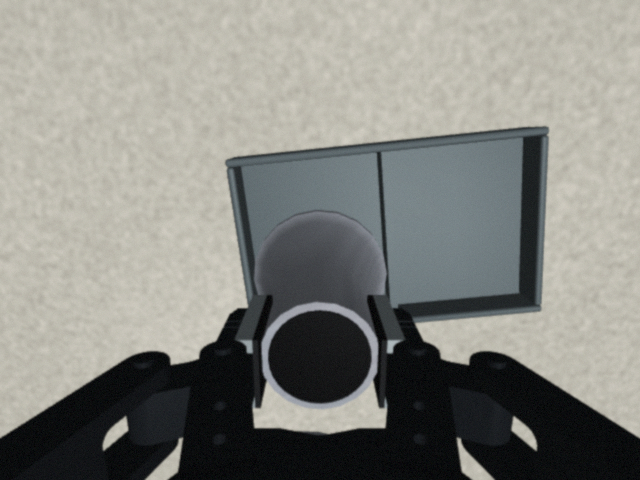

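The reducer hangs upright over the left (−y) bay at (320,355), and the tray matches the earlier measurement.

>>> {"op": "jog_arm", "data": {"increments": [[[1, -0.4, -0.2, 1, 0], [1, -0.4, -0.2, 3, 0], [1, -0.4, -0.2, 5, 0], [1, -0.4, -0.2, 7, 0], [1, -0.4, -0.2, 8.2, 0], [1, -0.4, -0.2, 8.7, 0], [1, -0.4, -0.2, 8.8, 0], [1, -0.4, -0.2, 8.8, 0]]]}}

```text
time_s: 24.03
tool_pos: [0.6059, -0.2877, 0.0657]
orientation: [0.0, 0.0, 1.0, -0.0]
wrist_force: [0.1, 0.5, -3.2]
grip_width: 0.0348
finger_force: 60.1
```

>>> {"op": "jog_arm", "data": {"increments": [[[1, 0, 0, 0, 0], [1, 0, 0, 0.1, 0], [1, 0, 0, 0.2, 0], [1, 0, 0, 0.2, 0], [1, 0, 0, 0.2, 0]]]}}

```text
time_s: 24.45
tool_pos: [0.6058, -0.2874, 0.0636]
orientation: [0.0, -0.0, 1.0, -0.0]
wrist_force: [-0.4, 0.0, -2.0]
grip_width: 0.0346
finger_force: 60.1
```

>>> {"op": "jog_arm", "data": {"increments": [[[1, 0, 0, 0.1, 0], [1, 0, 0, 0.2, 0], [1, 0, 0, 0.3, 0], [1, 0, 0, 0.35, 0], [1, 0, 0, 0.4, 0], [1, 0, 0, 0.4, 0]]]}}

```text
time_s: 24.95
tool_pos: [0.6057, -0.2873, 0.0601]
orientation: [-0.0, -0.0, 1.0, 0.0]
wrist_force: [-2.2, 1.6, 4.5]
grip_width: 0.0346
finger_force: 60.5
```

Contact. Release, rise, go to reducer at (0.337, -0.296).

>>> {"op": "jog_arm", "data": {"increments": [[[0.5, 0, 0, 0, 0], [0.4, 0, 0, 0, 0], [0.3, 0, 0, 0, 0], [0.3, 0, 0, 0, 0], [0.3, 0, 0, 0, 0]]]}}

```text
time_s: 25.37
tool_pos: [0.6057, -0.2873, 0.0591]
orientation: [0.0, 0.0, 1.0, -0.0]
wrist_force: [0.0, -0.6, -0.7]
grip_width: 0.0595
finger_force: 0.0
```

>>> {"op": "jog_arm", "data": {"increments": [[[0.3, 0, 0, -1, 0], [0.3, 0, 0, -4, 0], [0.3, 0, 0, -8, 0], [0.3, 0, 0, -10, 0], [0.3, 0, 0, -10, 0], [0.3, 0, 0, -10, 0]]]}}

```text
time_s: 25.87
tool_pos: [0.6068, -0.2881, 0.1623]
orientation: [0.002, -0.0, 1.0, -0.001]
wrist_force: [0.4, -0.1, -0.4]
grip_width: 0.0595
finger_force: 0.0
```

>>> {"op": "jog_arm", "data": {"increments": [[[0, 3, -0.1, 0, 0], [0, 6.5, -0.2, 0, 0], [0, 10, -0.3, 0, 0], [0, 14, -0.4, 0, 0], [0, 18, -0.6, 0, 0], [0, 22, -0.7, 0, 0], [0, 25.5, -0.8, 0, 0], [0, 26.9, -0.9, 0, 0]]]}}

```text
time_s: 26.53
tool_pos: [0.3326, -0.2945, 0.1572]
orientation: [-0.002, 0.001, 1.0, 0.002]
wrist_force: [-0.6, 0.2, 0.2]
grip_width: 0.0852
finger_force: 0.0
```

>>> {"op": "jog_arm", "data": {"increments": [[[0, 0, 0, 0, 0], [0, 0, 0, 0, 0], [0, 0, 0, 0, 0], [0, 0, 0, 0, 0]]]}}

```text
time_s: 26.87
tool_pos: [0.3375, -0.2961, 0.1591]
orientation: [-0.0, -0.001, 1.0, 0.0]
wrist_force: [0.0, 0.0, -1.0]
grip_width: 0.0852
finger_force: 0.0
```

```bash
python3 look.py .337 -.295 .076 .018
```

```text
[ 0.3375 -0.2961  0.1591] 3375 [ 0.3399 -0.2977] 0.0184 [ 0.3387 -0.2977  0.0765]
tool shift cm -0.24 -0.16 z now 0.1591
```

>>> {"op": "jog_arm", "data": {"increments": [[[0, -0.2, -0.15, 0.5, 0], [0, -0.2, -0.15, 2, 0], [0, -0.2, -0.15, 4.5, 0], [0, -0.2, -0.15, 7, 0], [0, -0.2, -0.15, 9, 0], [0, -0.2, -0.15, 10.3, 0], [0, -0.2, -0.15, 10.5, 0], [0, -0.2, -0.15, 10.5, 0]]]}}

```text
time_s: 27.58
tool_pos: [0.3386, -0.297, 0.0533]
orientation: [-0.001, -0.0, 1.0, 0.001]
wrist_force: [-0.2, 0.3, 0.4]
grip_width: 0.0851
finger_force: 0.0
```

>>> {"op": "jog_arm", "data": {"increments": [[[0.2, 0, 0, 0, 0], [0.4, 0, 0, 0, 0], [0.5, 0, 0, 0, 0], [1, 0, 0, 0, 0], [1, 0, 0, 0, 0], [1, 0, 0, 0, 0], [1, 0, 0, 0, 0]]]}}

```text
time_s: 28.17
tool_pos: [0.3391, -0.2983, 0.0553]
orientation: [0.0, 0.0, 1.0, -0.001]
wrist_force: [-1.2, 1.6, 5.4]
grip_width: 0.0346
finger_force: 59.4
```

>>> {"op": "jog_arm", "data": {"increments": [[[1, 0, 0, -1, 0], [1, 0, 0, -3, 0], [1, 0, 0, -5, 0], [1, 0, 0, -7, 0], [1, 0, 0, -9, 0], [1, 0, 0, -11, 0], [1, 0, 0, -12, 0], [1, 0, 0, -12, 0]]]}}

```text
time_s: 28.83
tool_pos: [0.3396, -0.2992, 0.1771]
orientation: [0.001, -0.0, 1.0, -0.002]
wrist_force: [0.4, -0.7, -2.3]
grip_width: 0.0348
finger_force: 60.1
```

>>> {"op": "jog_arm", "data": {"increments": [[[1, -2, 0.8, 0, 0], [1, -5, 2, 0, 0], [1, -8.5, 3.5, 0, 0], [1, -12, 5, 0, 0], [1, -16, 6.6, 0, 0], [1, -20, 8.2, 0, 0], [1, -23.5, 9.7, 0, 0], [1, -25.6, 10.5, 0, 0]]]}}

```text
time_s: 29.5
tool_pos: [0.597, -0.19, 0.1722]
orientation: [-0.0, -0.001, 1.0, 0.001]
wrist_force: [-0.2, -0.3, -0.1]
grip_width: 0.0344
finger_force: 60.0
```

>>> {"op": "jog_arm", "data": {"increments": [[[1, 0, 0, 0, 0], [1, 0, 0, 0, 0], [1, 0, 0, 0, 0], [1, 0, 0, 0, 0]]]}}

```text
time_s: 29.83
tool_pos: [0.5933, -0.1932, 0.1734]
orientation: [-0.001, 0.001, 1.0, 0.0]
wrist_force: [-0.5, -1.2, -2.1]
grip_width: 0.0344
finger_force: 60.0
```

Target z 0.060; go down 10.8 first.

>>> {"op": "jog_arm", "data": {"increments": [[[1, -0.2, -0.1, 1, 0], [1, -0.2, -0.1, 3, 0], [1, -0.2, -0.1, 5.5, 0], [1, -0.2, -0.1, 8, 0], [1, -0.2, -0.1, 9.8, 0], [1, -0.2, -0.1, 10.5, 0], [1, -0.2, -0.1, 10.8, 0], [1, -0.2, -0.1, 10.8, 0]]]}}

```text
time_s: 30.5
tool_pos: [0.5963, -0.1941, 0.066]
orientation: [-0.0, 0.0, 1.0, 0.0]
wrist_force: [0.3, 0.2, -1.6]
grip_width: 0.0345
finger_force: 60.1
```

>>> {"op": "jog_arm", "data": {"increments": [[[1, 0, 0, 0, 0], [1, 0, 0, 0.1, 0], [1, 0, 0, 0.2, 0], [1, 0, 0, 0.2, 0], [1, 0, 0, 0.2, 0]]]}}

```text
time_s: 30.92
tool_pos: [0.5969, -0.1939, 0.0647]
orientation: [0.0, -0.0, 1.0, -0.0]
wrist_force: [-0.8, 1.0, -2.3]
grip_width: 0.0345
finger_force: 60.1
```

>>> {"op": "jog_arm", "data": {"increments": [[[1, 0, 0, 0.1, 0], [1, 0, 0, 0.2, 0], [1, 0, 0, 0.3, 0], [1, 0, 0, 0.4, 0], [1, 0, 0, 0.45, 0], [1, 0, 0, 0.45, 0]]]}}

```text
time_s: 31.42
tool_pos: [0.5968, -0.1938, 0.0604]
orientation: [-0.0, -0.0, 1.0, 0.0]
wrist_force: [-2.2, 1.9, 3.7]
grip_width: 0.0343
finger_force: 60.7
```

>>> {"op": "jog_arm", "data": {"increments": [[[0.5, 0, 0, 0, 0], [0.4, 0, 0, 0, 0], [0.3, 0, 0, 0, 0], [0.3, 0, 0, 0, 0], [0.3, 0, 0, 0, 0]]]}}

```text
time_s: 31.83
tool_pos: [0.5966, -0.1938, 0.0597]
orientation: [0.0, 0.0, 1.0, -0.0]
wrist_force: [0.1, 1.1, 0.4]
grip_width: 0.0596
finger_force: 0.0
```

>>> {"op": "jog_arm", "data": {"increments": [[[0.3, 0, 0, -1, 0], [0.3, 0, 0, -4, 0], [0.3, 0, 0, -8, 0], [0.3, 0, 0, -12, 0], [0.3, 0, 0, -13, 0], [0.3, 0, 0, -13, 0]]]}}

```text
time_s: 32.33
tool_pos: [0.5995, -0.1953, 0.1963]
orientation: [0.005, -0.0, 1.0, -0.003]
wrist_force: [0.2, 0.9, 0.6]
grip_width: 0.0602
finger_force: 0.0
```

>>> {"op": "jog_arm", "data": {"increments": [[[0.3, 4, 0, 0, 0], [0.3, 8, 0, 0, 0], [0.3, 12, 0, 0, 0], [0.3, 16, 0, 0, 0], [0.3, 20, 0, 0, 0], [0.3, 22, 0, 0, 0], [0.3, 22, 0, 0, 0], [0.3, 22, 0, 0, 0]]]}}

```text
time_s: 33.0
tool_pos: [0.3758, -0.1935, 0.1891]
orientation: [-0.0, 0.001, 1.0, 0.0]
wrist_force: [-0.4, 0.4, 0.1]
grip_width: 0.0594
finger_force: 0.0
```

```bash
python3 - <<'E'
from h import *
w=snap("top");cv2.imwrite("pics/top1.png",w.im[...,::-1])
s=snap("scene");cv2.imwrite("pics/scene1.png",s.im[120:420,180:560,::-1].repeat(2,0).repeat(2,1)[:600,:])
for V_ in(w,s):
  C=V_.cloud()
  for n,x,y,h,r in [("nut1",.6515,.2355,.054,.014),("nut2",.5815,.2355,.054,.014),("redA",.606,-.287,.081,.018),("redB",.597,-.194,.081,.018),("collar",.666,.015,.038,.031),("jar",.439,.0135,.07,.03),("rotor",.3336,.284,.03,.035)]:
    m=(np.hypot(C[...,0]-x,C[...,1]-y)<r+.012)&(abs(C[...,2]-h)<.008)
    if n=="collar": m&=C[...,2]<.042
    print(n,m.sum(),C[m].mean(0).round(4),np.round(cv2.minEnclosingCircle(C[m][:,:2].astype(np.float32))[0],4),C[m].std(0).round(4)[2])
E
```

```text
nut1 93 [0.6457 0.2351 0.0536] [0.646  0.2358] 0.0033
nut2 92 [0.5793 0.2354 0.0539] [0.5802 0.2361] 0.0037
redA 165 [ 0.6025 -0.2861  0.0811] [ 0.602  -0.2864] 0.0032
redB 168 [ 0.5948 -0.1925  0.0806] [ 0.5951 -0.1932] 0.0033
collar 264 [0.6638 0.0153 0.0371] [0.6639 0.0148] 0.0028
jar 436 [0.439  0.0131 0.0692] [0.4393 0.0131] 0.0033
rotor 249 [0.3331 0.2844 0.0295] [0.3336 0.2833] 0.0035
nut1 190 [0.6479 0.2394 0.0543] [0.6462 0.2379] 0.0031
nut2 171 [0.5812 0.2394 0.0543] [0.5803 0.2365] 0.0029
redA 166 [ 0.6042 -0.2814  0.0813] [ 0.6    -0.2826] 0.0032
redB 183 [ 0.5964 -0.1881  0.0812] [ 0.595  -0.1928] 0.0032
collar 486 [0.6655 0.0194 0.0375] [0.6636 0.0172] 0.003
jar 456 [0.4414 0.0181 0.0706] [0.4377 0.0157] 0.0026
rotor 337 [0.3369 0.289  0.0307] [0.3346 0.2844] 0.0029
```

View pics/scene1.png

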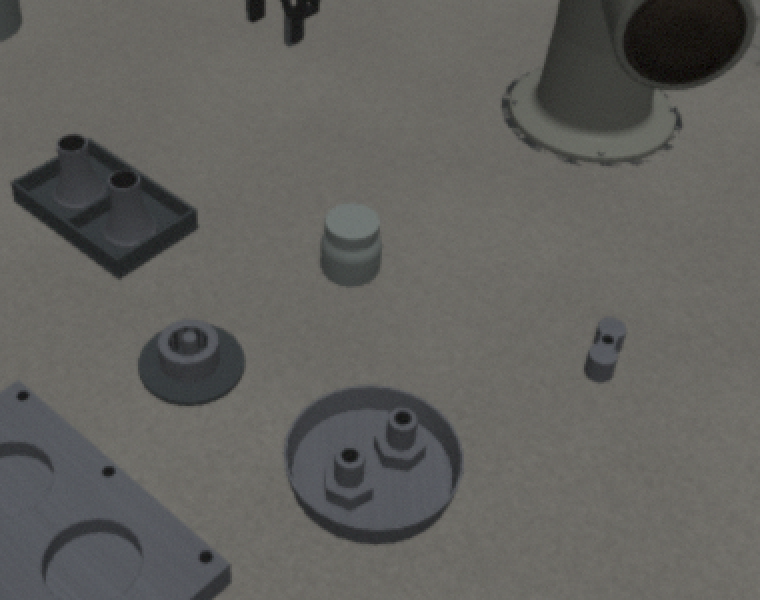

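The picture shows both nuts upright in the pan (350,475 and 402,440) and one reducer in each bay (75,170 and 125,205). The collar lies flat around the post (190,345), and the jar and rotor are where they started. The measured heights and positions are within the limits.

```bash
python3 -c "
from cell import ticket
print(ticket.hand_in())"
```

```text
the job is handed in; nothing more can be done
None
```

The job is handed in at about 33 s: nuts upright in the pan, one reducer in each bay, collar flat over the post, jar and rotor untouched by the cameras' final check; no verdict came back.

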